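# Release the safety catch and hold the spinning clamp shut

## Robot

A 7-joint arm with a two-finger parallel gripper is mounted at the origin on the work surface. World frame = base frame: x ahead of the robot, y to its left, z up, the work surface at z = 0. Lengths are in m, angles in rad, forces in N, time in s.
With the tool pointing down it reaches from about 0.4 to 0.85 m from the base axis. Payload 10.4 kg.
Tool frame: the origin (TCP) lies at the very end of the fingers, on their centre line; the grasp point (between the pads) lies manip.tcp_to_grasp behind it (manip.tcp_to_grasp is the distance from the TCP to the grasp point, in m); z points along the fingers, y is the direction in which the jaws open and shut (so a half turn about z gives the same grasp; the last joint's range is limited). The gripper opens to 87 mm and grips with 3 to 60 N. Pads are 19 mm wide; open, the fingers measure 117 mm over their backs; the gripper's body (75 mm by 190 mm) begins 51 mm behind the grasp point.
Start: joints at [-1.217, 0.332, -0.065, 1.46, 0.022, 1.35, -0.088], TCP at [0.23, 0.581, 0.223] pointing down, gripper open.
Joint ranges: [-2.6, 2.6], [-0.5, 2.12], [-1.47, 1.34], [0.16, 2.42], [-1.27, 4.41], [0.06, 2.06], [-2.6, 2.6]. Speed limits (rad/s): [2.22, 2.22, 2.79, 2.79, 3.14, 3.14, 3.14].

## Interface

Orientations are given as a 3x3 rotation matrix whose columns are the frame's x, y, z axes.
In Python, from station import manip, vision gives the robot as it stands.
- The arm moves only by the tool move_arm, never from a script. Its arguments are lists of equal length, an entry for each row: "linear": the shift along the tool's x, y, z in mm, a list of three; "turn": the turn, a rotation vector about the tool's x, y, z in degrees, a list of three; "hand": the opening, from 0 (shut) to 1 (fully open). A call has 1 to 12 rows; each row shifts and turns the pose as measured when the row begins, along the tool's axes as they then stand; what a row does not reach is not made up. A row lasts 1/8 s, in which the tool goes at most 62.5 mm and 10.7 degrees, less where a joint would pass 70% of its speed; a pose out of reach is approached as far as the arm can. A call with a gripper value outside its range is refused whole. The fingers move at their own pace and stop on an object; "squeeze" is the grip in N (left out, the last holds). Time passes only in rows, so rows that do not move let the fingers close. It gives the time, the measured TCP pose, the force and the opening at its end, in the units of the state.
- manip.get_state(): the state, without advancing time (a new reading comes with each control period).
- vision.snapshot(name): name is "scene" or "top" or "wrist"; returns the picture (480x640x3 uint8, blue, green, red); there is no depth.
- vision.camera_params(name): a dict with "intrinsics" (3x3 intrinsics, pixels), "distortion" ([k1, k2, p1, p2, k3] as OpenCV has them; the pictures are not rectified), "xyz" and "rotation" of the camera in the world; the wrist camera has in their place "tool_from_camera" (4x4, takes a point from camera to tool coordinates, whose origin is the TCP and whose axes are the flange's). Camera axes: x right, y up, looking along -z (the intrinsics and any distortion apply to the point x, -y, -z); pixel columns grow to the right and rows downward; lengths in m; the calibration is good to about 2 mm. A picture is of the moment at which its call begins: read the wrist's pose just before it. camera_params takes no time and is no camera call.
- manip.finish_job(): hands the job in, once; it reports no verdict.
Trained networks look in the newest picture that a camera, given by its name, has taken for a name from the list of things; names that differ only in an ending like _2 or _b are one class to them, and where a whole thing is asked for, a point or a joint stands for the part that bears it (a point fixed in the world has none). Each returns a list of dicts, best first, with "confidence" (0 to 1); they miss things now and then, are a little off and sometimes report something else, mostly with a low value. They report only what shows in the picture. A call takes as long as a camera call. They do not tell look-alikes from the thing itself.
- vision.recognise(target, camera): "xy" ([column, row] in pixels, amid what is visible of it).
- vision.cut_out(target, camera): "region" (480x640 bool, what is visible of it) and "xy" ([column, row] in pixels, amid what is visible of it).
The state is a dict: "t": time; "joints": joint angles; "joint_velocities": joint speeds; "tau": joint torques, N m; "tcp_pos": TCP position; "eef_rot": TCP orientation; "contact_force": force on the tool from outside, world axes, zero at the start; "moment": the same for the moment, N m; "width": finger opening in m.
Only numpy, scipy, OpenCV 4.12 (cv2) and the standard library are available. Lean on these libraries where they do the work, as an engineer would, in place of code of your own. Each camera call takes 0.05 s, during which the arm holds its last target.

## Task

On the bench clamp that presses a copper blank on its former, lever the catch's hinged metal hood open with the flat blade tool until it stands fully open, then lay the tool down flat on the bench top. Flip the safety catch that was under the hood all the way over, away from the lever, then pull the black-knobbed lever towards the robot to its stop and finish while still holding it there in the gripper. Leave the other things on the bench where they are.

Things in the scene. Friction and masses are not known exactly. Their poses are not given: they have to be found in the camera images.
- clamp: the bench clamp, fixed to the bench. Origin on the bench; x points from its front (robot side) to its back, y to its left, z up. In its frame (mm): grey control block x -85..40, y -115..125, z 0..70; hood on its left half (y 29..121, top z 121), lever on its right half, bolt guide 36 x 36 at x -31, y -46, up to z 96. Behind (x 35..215, up to z 165): bed, headstock, former with copper blank, ram
- cover_hinge (a point): middle of the hood's hinge line, fixed in the clamp at its (30, 75, 79) mm; the hinge line runs along the clamp's y axis and the point's axes are the clamp's
- cover_lip (a point): middle of the hood's lower front edge, 110 mm in front of the hinge. The hood is an aluminium box 113 x 92 x 45 mm, open below. When shut, a slot 10 mm high, 86 mm wide, is left between this edge (z 80 mm) and the block's flat top (z 70), which reaches 5 mm in front of it; a flared lip slopes up and out to 11 mm in front. The catch begins 22 mm behind the edge: push a blade in 10 to 15 mm
- cover (a joint): opening angle of the hood, 0 shut to 1.75 rad fully open (front edge swings up and back). Light: under 1 N at the lip lifts it. Below about 0.7 rad it falls shut; above about 1.0 rad its sprung hinge swings it fully open by itself, and there it stays
- catch_pivot (a point): pivot of the catch, at the clamp's (-45, 75, 76) mm; the pivot line runs along the clamp's x axis
- catch_top (a point): middle of the round bar at the catch's top edge, 33 mm from the pivot. The catch is a steel tab 24 mm wide (along the clamp's x), 8 mm thick, with a 12 mm round bar, 26 mm long, along its top; under the hood it leans 0.6 rad to the lever side (clamp -y)
- catch (a joint): angle of the catch: 0 = leaning towards the lever (locked), 0.6 = upright, 1.2 rad = stop, flipped over away from the lever (to clamp +y). It turns with light friction (about 1.5 N at its top) and stays where left. It draws back the steel locking bolt that sticks out of the guide in front of the lever and blocks the lever below about 0.8 rad
- lever_pivot (a point): pivot of the lever, inside the block at the clamp's (-30, -85, 30) mm; the pivot line runs along the clamp's y axis
- lever_knob (a point): centre of the lever's black knob, 175 mm from the pivot. The knob is upright, round, 28 mm across and 56 mm long along the lever (its top end 25 mm beyond this point); the steel stem below is 14 mm across. At rest the lever leans 0.28 rad to the clamp's back (+x)
- lever (a joint): angle of the lever: 0 = at rest, leaning back; 0.65 rad = its stop, pulled towards the clamp's front (-x), the knob 110 mm from rest. A spring pulls it back: 3.5 N at the knob at rest, 8 N at the stop
- blade_tool_grip (a point): in the wooden handle of the blade tool (handle 100 x 24 x 22 mm), on its centre line, half-way up, 20 mm behind the handle's front end, near the centre of mass: the place to grip. The flat steel blade, 55 x 22 x 3 mm, sticks out of the handle's front end along +x at mid-height. x points to the blade's tip; about 110 g
- blade_tool_tip (a point): middle of the blade's front edge, 75 mm from blade_tool_grip along the tool's x
- round_tool: a stick of the same build as the blade tool, wooden handle 100 x 24 x 22 mm, but ending in a round steel rod with a ball; a bystander, leave alone. Origin at the centre of its underside
- wrench: flat steel wrench, 180 mm long, 8 mm thick; a bystander. Origin at the centre of its underside
- cone: dark steel cone, 60 mm across, 55 mm tall; a bystander. Origin at the centre of its underside
- discs: flat stack of copper blanks, 90 mm across, 14 mm tall; a bystander. Origin at the centre of its underside
- grease: grey grease jar with black cap, 68 mm across, 75 mm tall; a bystander. Origin at the centre of its underside
- spun_bowl: small copper bowl, 110 mm across the rim, 50 mm tall; a bystander. Origin at the centre of its underside
- roller: steel roller ring, 64 mm across, 22 mm tall, lying flat; a bystander. Origin at the centre of its underside
Not all that is in view belongs to the job. What is shaped like the part that bears blade_tool_grip but turquoise is not meant.

How it is judged:
On the way, in this order (a step that is already met when the one before it is completed fails the run):
1. the blade lifts the hood (value of joint cover above 0.25 rad and contact force between blade_tool and cover above 0.05 N), for 0.1 s.
2. the hood stands fully open (value of joint cover above 1.5 rad), for 0.2 s.
3. the blade tool lies flat on the bench, let go (height (world z) of blade_tool_grip below 0.02 m and contact force between blade_tool and the fingers below 0.05 N), for 0.2 s.
4. the catch is flipped over (value of joint catch above 0.95 rad), for 0.2 s.
5. the lever is pulled to its stop by the gripper (value of joint lever above 0.53 rad and contact force between lever and the fingers above 1 N), for 0.2 s.
At the end, for the whole second after the job is handed in: The lever is within 0.12 rad of its stop (over 0.53 of 0.65 rad), held there by the fingers (contact over 1 N) and not by the tool; the catch is over (beyond 0.95 of 1.2 rad), the hood open (beyond 1.5 of 1.75 rad), and the blade tool rests flat on the bench top (all of step 5 and contact force between lever and blade_tool below 0.05 N and value of joint catch above 0.95 rad and value of joint cover above 1.5 rad and height (world z) of blade_tool_grip below 0.02 m and height (world z) of blade_tool_tip below 0.025 m and linear speed of blade_tool below 0.03 m/s); the arm keeps its last pose, push and grip.
It fails at once if a bystander is pushed more than 40 mm away (distance of any of round_tool, wrench, cone, discs, grease, spun_bowl, roller from where it was at the start of the episode above 0.04 m).
It also fails if it takes over 72 s, if anything falls off the work surface, if the arm or the gripper's body presses on something with over 40 N, if the wrist force passes 120 N, or if a joint passes its speed limit or range.

## Working session

There is one attempt and no reset: what is moved stays moved. The work goes in short steps, Python scripts to look and compute and a tool call to move; the robot and the scene stay as the last step left them, time stands still between calls to the robot, and variables do not carry over. Pictures are saved under pics/ and viewed, and the job is handed in when it is done.

Besides the shell and the picture viewer there is one more tool, called in YAML: its name, and indented under it one key for each argument. move_arm: Moves the arm, as the interface text tells. Its arguments: {"type":"object","properties":{"linear":{"type":"array","items":{"type":"array","items":{"type":"number"}}},"turn":{"type":"array","items":{"type":"array","items":{"type":"number"}}},"hand":{"type":"array","items":{"type":"number"}},"squeeze":{"type":"number"}},"required":["linear","turn","hand"]}

```bash
ls; mkdir -p pics
python3 - <<'E'
from station import manip, vision
import cv2
print(manip.get_state(), manip.tcp_to_grasp)
for n in ["scene","top","wrist"]:
    im=vision.snapshot(n); cv2.imwrite(f"pics/{n}0.png",im)
    p=vision.camera_params(n); print(n,p)
E
```

```text
pics
{'t': 0.0, 'joints': array([-1.21661919,  0.33284402, -0.06469155,  1.46090466,  0.02160278,
        1.34989898, -0.08849345]), 'joint_velocities': array([-1.92396073e-04, -6.02385198e-04, -6.92328674e-05,  4.93393673e-05,
        5.45745536e-05, -2.15537197e-03,  5.85148629e-04]), 'tau': array([ 9.24048290e-04, -6.23233008e+01,  2.48887099e-02, -3.89904964e+01,
       -6.14651944e-02,  3.95175267e-02,  1.42327608e-04]), 'tcp_pos': array([0.2298276 , 0.58081142, 0.22178881]), 'eef_rot': array([[-9.29862384e-01,  3.67907266e-01, -4.36366991e-04],
       [ 3.67907518e-01,  9.29861495e-01, -1.28757320e-03],
       [-6.79466721e-05, -1.35780858e-03, -9.99999076e-01]]), 'contact_force': array([-0.37879148,  0.96308523, -0.03770121]), 'moment': array([-0.00078787, -0.02405845,  0.01766821]), 'width': 0.08698394404230302} 0.0187
scene {'intrinsics': array([[524.8468225 ,   0.        , 319.27926643],
       [  0.        , 524.8468225 , 240.55311099],
       [  0.        ,   0.        ,   1.        ]]), 'distortion': array([0.02172715, 0.        , 0.        , 0.        , 0.        ]), 'x
[... 595 characters left out ...]
 ,  0.01163174,  0.01606434],
       [ 0.01778723,  0.16756829,  0.9857    ]])}
wrist {'intrinsics': array([[345.30722876,   0.        , 318.707556  ],
       [  0.        , 345.30722876, 242.88802196],
       [  0.        ,   0.        ,   1.        ]]), 'distortion': array([0.00475296, 0.        , 0.        , 0.        , 0.        ]), 'tool_from_camera': array([[ 6.06679843e-04,  9.57621275e-01,  2.88029731e-01,
         7.82140617e-02],
       [ 9.99999792e-01, -5.18208341e-04, -3.83406201e-04,
        -8.00083259e-05],
       [-2.17898526e-04,  2.88029904e-01, -9.57621390e-01,
        -1.62037465e-01],
       [ 0.00000000e+00,  0.00000000e+00,  0.00000000e+00,
         1.00000000e+00]])}
```

View pics/scene0.png

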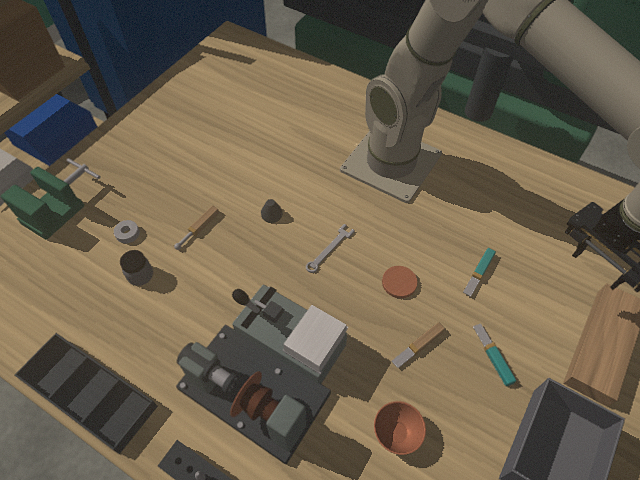

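View pics/top0.png

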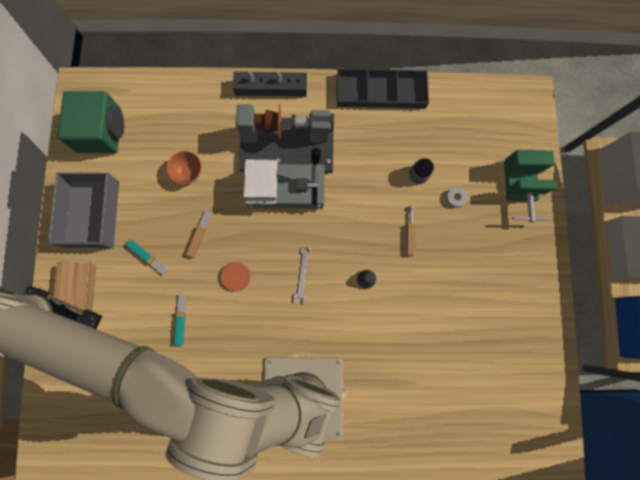

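View pics/wrist0.png

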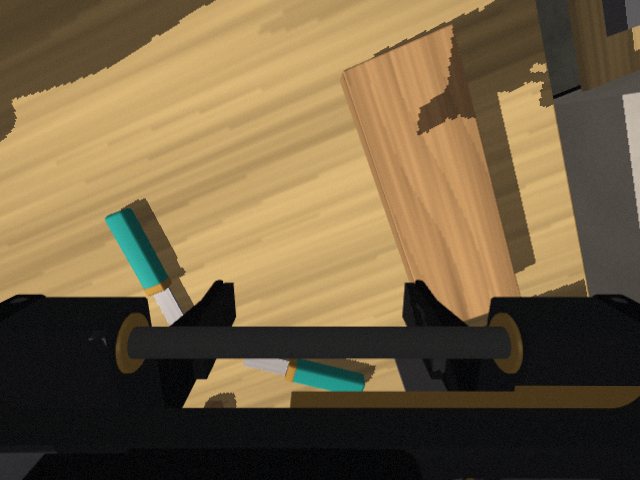

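```bash
cat > h.py <<'E'
import numpy as np, cv2
from station import manip, vision
def cam(n, st=None):
    p=vision.camera_params(n); K=p['intrinsics']; d=np.array(p['distortion'])
    if n=='wrist':
        st=st or manip.get_state()
        T=np.eye(4);T[:3,:3]=st['eef_rot'];T[:3,3]=st['tcp_pos']
        M=T@p['tool_from_camera']; R=M[:3,:3]; t=M[:3,3]
    else: R=p['rotation']; t=p['xyz']
    return K,d,R,t
def ray(c,px):
    K,d,R,t=c
    u=cv2.undistortPoints(np.array([[px]],float),K,d)[0,0]
    v=R@np.array([u[0],-u[1],-1]); return t,v/np.linalg.norm(v)
def onz(c,px,z):
    t,v=ray(c,px); return t+v*(z-t[2])/v[2]
def proj(c,P):
    K,d,R,t=c
    q=(np.atleast_2d(P)-t)@R; q=q*[1,-1,-1]
    return cv2.projectPoints(q.reshape(-1,1,3),np.zeros(3),np.zeros(3),K,d)[0][:,0]
def clampT(x,y,yaw,P):
    c,s=np.cos(yaw),np.sin(yaw); P=np.atleast_2d(P)/1000.
    return P@np.array([[c,-s,0],[s,c,0],[0,0,1]]).T+[x,y,0]
E
python3 - <<'E'
from h import *
for n in ["scene","top"]:
    im=vision.snapshot(n); c=cam(n)
    for t in ["cover_hinge","cover_lip","lever_knob","lever_pivot","clamp","blade_tool_grip","blade_tool_tip","round_tool","wrench","discs","spun_bowl","cone","grease","roller"]:
        r=vision.recognise(t,n)
        print(n,t,[(np.round(a['xy']).tolist(),round(a['confidence'],2),np.round(onz(c,a['xy'],.011),3)[:2].tolist()) for a in r[:3]])
    if n=='scene': cr=cv2.resize(im[220:480,150:520],None,fx=2.1,fy=2.1,interpolation=cv2.INTER_CUBIC)
    else: cr=cv2.resize(im[90:270,170:350],None,fx=3.3,fy=3.3,interpolation=cv2.INTER_CUBIC)
    cv2.imwrite(f"pics/{n}1.png",cr)
E
```

```text
scene cover_hinge [([267.0, 369.0], 0.91, [0.728, 0.062]), ([418.0, 343.0], 0.66, [0.484, 0.327])]
scene cover_lip [([312.0, 336.0], 0.6, [0.602, 0.105]), ([244.0, 300.0], 0.48, [0.613, -0.09])]
scene lever_knob [([242.0, 300.0], 0.54, [0.615, -0.094])]
scene lever_pivot [([265.0, 364.0], 0.77, [0.721, 0.051])]
scene clamp [([268.0, 369.0], 0.6, [0.727, 0.062])]
scene blade_tool_grip [([480.0, 270.0], 0.96, [0.217, 0.375]), ([414.0, 342.0], 0.8, [0.486, 0.318]), ([497.0, 354.0], 0.58, [0.409, 0.496])]
scene blade_tool_tip [([482.0, 274.0], 0.94, [0.224, 0.382]), ([493.0, 357.0], 0.84, [0.42, 0.492]), ([419.0, 344.0], 0.82, [0.484, 0.332])]
scene round_tool [([203.0, 222.0], 0.7, [0.483, -0.328])]
scene wrench [([323.0, 250.0], 0.63, [0.382, -0.001])]
scene discs [([398.0, 279.0], 0.89, [0.354, 0.206]), ([243.0, 297.0], 0.25, [0.608, -0.099])]
scene spun_bowl [([402.0, 426.0], 0.67, [0.676, 0.383])]
scene cone [([270.0, 209.0], 0.79, [0.347, -0.2]), ([271.0, 367.0], 0.56, [0.72, 0.066])]
scene grease [([138.0, 268.0], 0.91, [0.687, -0.377]), ([268.0, 368.0], 0.61, [0.723, 0.062]), ([2
[... 519 characters left out ...]
70.0], 0.65, [0.707, -0.382])]
top blade_tool_tip [([147.0, 256.0], 0.65, [0.417, 0.484]), ([184.0, 321.0], 0.62, [0.221, 0.359]), ([199.0, 234.0], 0.56, [0.489, 0.329])]
top round_tool [([409.0, 239.0], 0.91, [0.48, -0.328])]
top wrench [([304.0, 279.0], 0.86, [0.35, -0.001])]
top discs [([233.0, 277.0], 0.97, [0.356, 0.217])]
top spun_bowl [([187.0, 166.0], 0.64, [0.708, 0.378])]
top cone [([363.0, 279.0], 0.74, [0.353, -0.183]), ([187.0, 167.0], 0.64, [0.706, 0.378])]
top grease [([421.0, 171.0], 0.75, [0.702, -0.374]), ([187.0, 168.0], 0.72, [0.702, 0.378])]
top roller [([458.0, 194.0], 0.86, [0.627, -0.491]), ([196.0, 237.0], 0.57, [0.479, 0.336]), ([280.0, 160.0], 0.42, [0.733, 0.08])]
```

View pics/scene1.png

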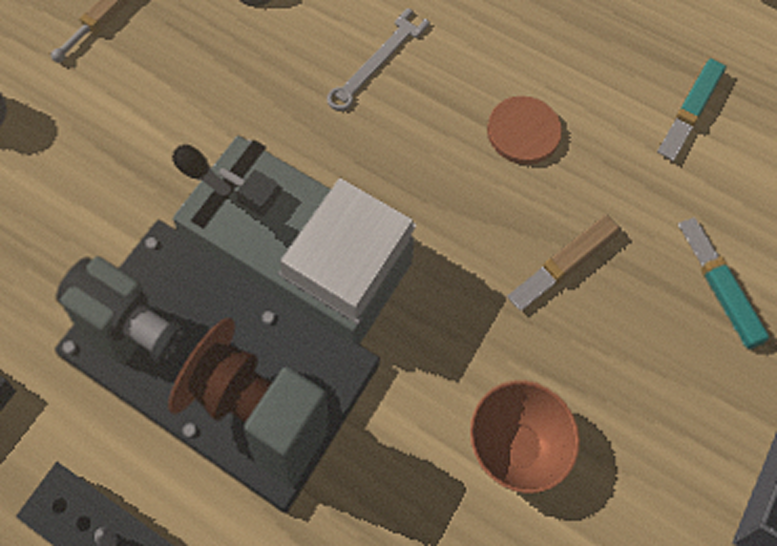

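View pics/top1.png

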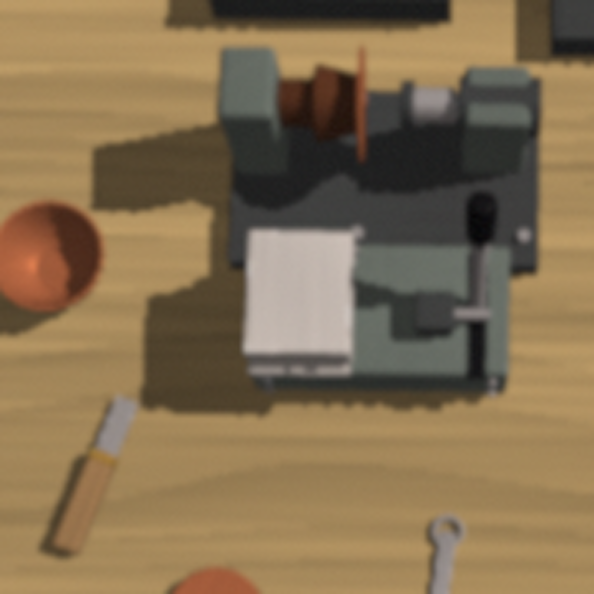

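Run:
```python
from h import *
from scipy.optimize import least_squares
S=[((343,179),(-80,29,121)),((414,222),(-80,121,121)),((352,306),(33,121,121)),((281,261),(33,29,121)),((239,137),(-85,-115,70)),((177,216),(40,-115,70))]
T=[((248,228),(33,121,121)),((354,230),(33,29,121)),((352,353),(-80,29,121)),((243,352),(-80,121,121)),((508,247),(40,-115,70)),((505,375),(-85,-115,70))]
A=[(cam('scene'),np.array([p for p,_ in S])/2.1+[150,220],np.array([q for _,q in S])),(cam('top'),np.array([p for p,_ in T])/3.3+[170,90],np.array([q for _,q in T]))]
f=lambda v,Z=A:np.concatenate([(proj(c,clampT(*v,Q))-p).ravel() for c,p,Q in Z])
for Z in (A,A[:1],A[1:]):
    r=least_squares(lambda v:f(v,Z),[.68,.06,0],loss='soft_l1'); print(r.x); print(np.round(r.fun.reshape(-1,2),1).tolist())
    if Z is A: v=r.x; np.save('clamp.npy',v)
for n in('scene','top'):
    im=cv2.imread(f'pics/{n}0.png'); c=cam(n)
    E=[]
    for x0,x1,y0,y1,z0,z1 in((-85,40,-115,125,0,70),(-80,33,29,121,80,121),(-49,-13,-64,-28,70,96)):
        for x in(x0,x1):
            for y in(y0,y1):E.append(((x,y,z0),(x,y,z1)))
            for z in(z0,z1):E.append(((x,y0,z),(x,y1,z)))
        for y in(y0,y1):
            for z in(z0,z1):E.append(((x0,y,z),(x1,y,z)))
    k=175;a=.28
    E.append(((-30,-85,30),(-30+k*np.sin(a),-85,30+k*np.cos(a))))
    o=(150,220,370,260,2.1) if n=='scene' else (170,90,180,180,3.3)
    cr=cv2.resize(im[o[1]:o[1]+o[3],o[0]:o[0]+o[2]],None,fx=o[4],fy=o[4])
    for a,b in E:
        p=(proj(c,clampT(*v,[a,b]))-o[:2])*o[4]
        cv2.line(cr,*[tuple(int(i) for i in q) for q in p],(0,255,0),1)
    cv2.imwrite(f'pics/{n}2.png',cr)
# tool
cs,ct=cam('scene'),cam('top')
print('tool scene: tip,junction,end',[np.round(onz(cs,np.array(p)/2.1+[150,220],z),4)[:2] for p,z in(((519,302),.012),((554,269),.022),((612,222),.022))])
print('tool top',[np.round(onz(ct,np.array(p)/3.3+[170,90],z),4)[:2] for p,z in(((124,399),.012),((103,456),.022),((67,549),.022))])
```

```text
[ 0.65895238  0.05884723 -0.01589074]
[[-1.7, -0.8], [-0.7, -0.6], [0.8, 0.9], [-1.1, -0.3], [-0.5, -2.3], [-3.2, -0.1], [-0.9, -0.0], [-1.9, 0.2], [-2.8, -0.0], [-1.4, -0.6], [-0.5, 0.1], [-0.4, 0.8]]
[ 0.65857769  0.06110176 -0.01945176]
[[-0.7, -0.4], [0.3, -0.0], [1.7, 1.4], [-0.2, 0.1], [0.6, -2.0], [-2.3, 0.1]]
[ 0.65939647  0.05531399 -0.00621514]
[[0.2, 0.2], [-0.8, 0.2], [-1.3, -0.1], [0.1, -0.3], [0.5, -0.4], [1.0, 0.3]]
tool scene: tip,junction,end [array([0.5562, 0.3097]), array([0.5052, 0.3257]), array([0.4184, 0.3564])]
tool top [array([0.5617, 0.3039]), array([0.5041, 0.3188]), array([0.4157, 0.3479])]
```

View pics/scene2.png

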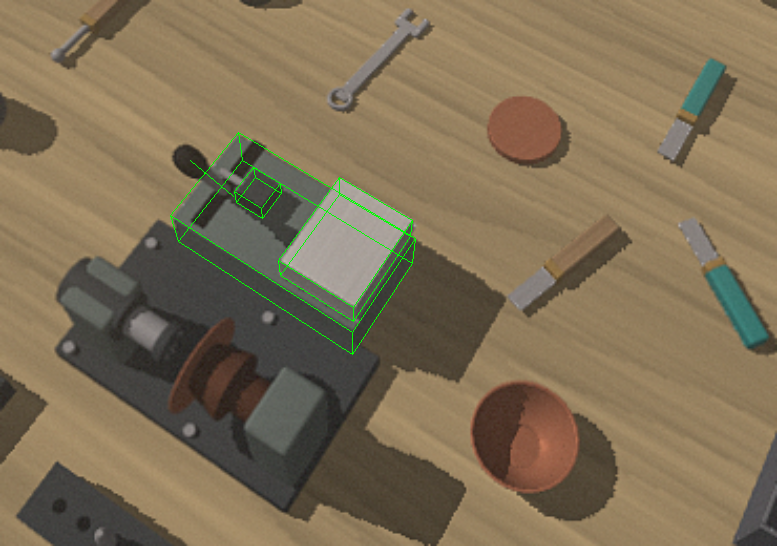

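View pics/top2.png

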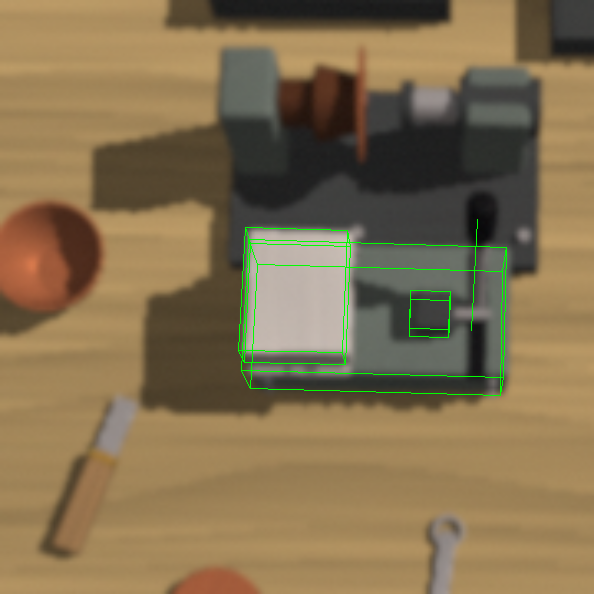

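Candidates are the wooden flat-blade tool at scene (420,345), two turquoise look-alikes at (480,272) and (495,355), and the wooden round tool at (200,228). The enlarged crop shows that the one at (420,345) has a wooden handle and a flat blade, so it is the tool meant. Next I move above it.

move_arm:
  linear:
    - [-30,-13,0]
    - [-41,-18,0]
    - [-41,-18,0]
    - [-41,-18,0]
    - [-41,-18,0]
    - [-41,-18,0]
    - [-41,-18,0]
    - [-30,-10,0]
    - [0,0,0]
  turn:
    - [0,0,0]
    - [0,0,0]
    - [0,0,0]
    - [0,0,0]
    - [0,0,0]
    - [0,0,0]
    - [0,0,0]
    - [0,0,0]
    - [0,0,0]
  hand: [1,1,1,1,1,1,1,1,1]

```text
t: 2.78
tcp_pos: [0.4732, 0.3397, 0.2225]
eef_rot: [[-0.93, 0.367, 0.001], [0.367, 0.93, 0.001], [-0.0, 0.001, -1.0]]
contact_force: [-0.5, 1.0, -0.7]
width: 0.087
```

Run:
```python
from h import *
st=manip.get_state(); print(st['tcp_pos'],np.round(st['eef_rot'],4),st['joints'].round(2))
im=vision.snapshot('wrist'); np.save('w1_p.npy',st['tcp_pos']);np.save('w1_R.npy',st['eef_rot'])
cv2.imwrite('pics/wrist1.png',im)
```

```text
[0.47323407 0.33974104 0.22254361] [[-9.304e-01  3.665e-01  7.000e-04]
 [ 3.665e-01  9.304e-01  1.300e-03]
 [-2.000e-04  1.400e-03 -1.000e+00]] [-0.81  0.23  0.13  1.59 -0.03  1.32  0.52]
```

View pics/wrist1.png

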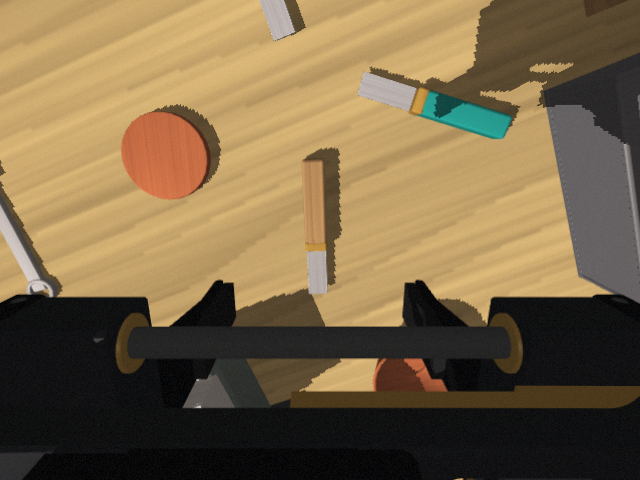

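Run:
```python
from h import *
c=cam('wrist')
P=[onz(c,p,z)[:2] for p,z in(((313,160),.022),((316,247),.022),((318,293),.012))]
for p in P: print(p.round(4))
d=P[2]-P[0]; a=np.arctan2(d[1],d[0]); u=d/np.linalg.norm(d)
print('len',np.linalg.norm(P[1]-P[0]),np.linalg.norm(d),'yaw',a)
g=np.mean([P[2]-.075*u,P[1]-.02*u,P[0]+.08*u],axis=0);print('grip',g)
st=manip.get_state();R=st['eef_rot']
print('move',R.T@np.r_[g-st['tcp_pos'][:2],0]*1000,'turn about world z deg',np.degrees(a+np.pi/2-np.arctan2(R[1,1],R[0,1])))
```

```text
[0.4163 0.3571]
[0.5041 0.3258]
[0.5607 0.306 ]
len 0.0932578238097291 0.1532038759583704 yaw -0.3398090131539601
grip [0.48898182 0.33132881]
move [-1.93517078e+01 -2.95759298e+00 -1.63270066e-02] turn about world z deg 1.9133528295980395
```

move_arm:
  linear:
    - [-19,-3,0]
    - [0,0,35]
    - [0,0,45]
    - [0,0,45]
    - [0,0,45]
    - [0,0,25]
    - [0,0,12]
    - [0,0,5]
    - [0,0,0]
  turn:
    - [0,0,-2]
    - [0,0,0]
    - [0,0,0]
    - [0,0,0]
    - [0,0,0]
    - [0,0,0]
    - [0,0,0]
    - [0,0,0]
    - [0,0,0]
  hand: [1,1,1,1,1,1,1,1,1]

```text
t: 3.95
tcp_pos: [0.4817, 0.3447, 0.0069]
eef_rot: [[-0.949, 0.316, 0.0], [0.316, 0.949, 0.01], [0.003, 0.01, -1.0]]
contact_force: [-0.2, 0.2, 0.6]
width: 0.0872
```

move_arm:
  linear:
    - [-11,-10,0]
    - [0,0,3]
    - [0,0,0]
  turn:
    - [0,0,1]
    - [0,0,0]
    - [0,0,0]
  hand: [1,1,1]

```text
t: 4.32
tcp_pos: [0.4911, 0.3313, 0.006]
eef_rot: [[-0.942, 0.335, 0.003], [0.335, 0.942, 0.012], [0.001, 0.013, -1.0]]
contact_force: [-0.7, -0.3, -0.3]
width: 0.0868
```

Run:
```python
from h import *
st=manip.get_state(); print(st['tcp_pos'],st['contact_force'])
im=vision.snapshot('wrist')
cv2.imwrite('pics/wrist2.png',im)
```

```text
[0.49111749 0.33127204 0.00596106] [-0.70142944 -0.2534112  -0.28040546]
```

View pics/wrist2.png

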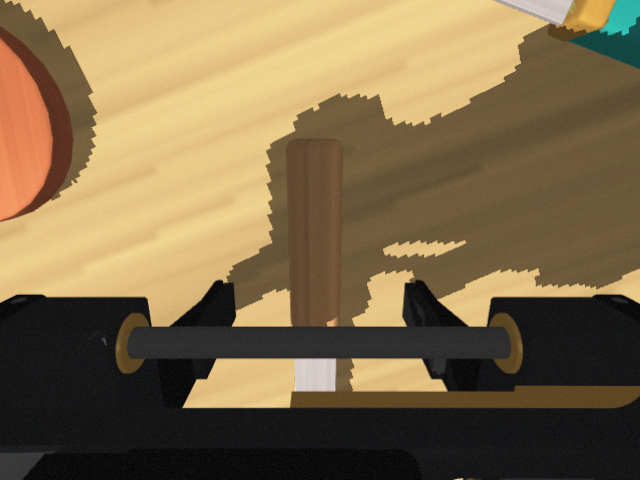

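move_arm:
  linear:
    - [0,0,3]
    - [0,0,0]
    - [0,0,0]
    - [0,0,0]
    - [0,0,0]
    - [0,0,0]
  turn:
    - [0.7,0,0]
    - [0,0,0]
    - [0,0,0]
    - [0,0,0]
    - [0,0,0]
    - [0,0,0]
  hand: [1,0,0,0,0,0]
  squeeze: 35

```text
t: 5.12
tcp_pos: [0.4911, 0.3318, 0.003]
eef_rot: [[-0.943, 0.334, -0.001], [0.334, 0.943, 0.0], [0.001, -0.0, -1.0]]
contact_force: [0.3, -0.8, 0.5]
width: 0.0449
```

move_arm:
  linear:
    - [0,0,0]
    - [0,0,0]
    - [0,0,0]
    - [0,0,0]
  turn:
    - [0,0,0]
    - [0,0,0]
    - [0,0,0]
    - [0,0,0]
  hand: [0,0,0,0]

```text
t: 5.62
tcp_pos: [0.4911, 0.3316, 0.003]
eef_rot: [[-0.942, 0.334, -0.001], [0.334, 0.942, 0.0], [0.001, -0.0, -1.0]]
contact_force: [0.5, 0.6, -0.4]
width: 0.0235
```

move_arm:
  linear:
    - [0,0,-25]
    - [0,0,-40]
    - [0,0,-45]
    - [0,0,0]
    - [0,0,0]
  turn:
    - [0,0,0]
    - [0,0,0]
    - [0,0,-6]
    - [0,0,-7]
    - [0,0,-6]
  hand: [0,0,0,0,0]

```text
t: 6.25
tcp_pos: [0.4904, 0.3312, 0.1155]
eef_rot: [[-1.0, -0.001, -0.003], [-0.001, 1.0, -0.001], [0.003, -0.001, -1.0]]
contact_force: [0.9, -0.9, -1.6]
width: 0.0241
```

move_arm:
  linear:
    - [6,-35,0]
    - [6,-40,0]
    - [6,-40,0]
    - [6,-40,0]
    - [6,-35,0]
    - [0,-6,0]
    - [0,0,0]
  turn:
    - [0,0,0]
    - [0,0,0]
    - [0,0,0]
    - [0,0,0]
    - [0,0,0]
    - [0,0,0]
    - [0,0,0]
  hand: [0,0,0,0,0,0,0]

```text
t: 7.12
tcp_pos: [0.4593, 0.1302, 0.1153]
eef_rot: [[-1.0, -0.003, -0.003], [-0.003, 1.0, -0.0], [0.003, -0.0, -1.0]]
contact_force: [0.6, 1.5, -0.9]
width: 0.0234
```

```bash
cat > look.py <<'E'
import sys
from h import *
tag=sys.argv[1]
st=manip.get_state(); print(st['tcp_pos'].round(4),st['eef_rot'].round(3).tolist(),st['width'])
for n in sys.argv[2:]:
    im=vision.snapshot(n); cv2.imwrite(f'pics/{n}_{tag}_full.png',im)
    o=(180,240,220,165,3.6) if n=='scene' else (225,110,120,130,4.6)
    if n=='wrist': cr=im
    else: cr=cv2.resize(im[o[1]:o[1]+o[3],o[0]:o[0]+o[2]],None,fx=o[4],fy=o[4],interpolation=cv2.INTER_CUBIC)
    cv2.imwrite(f'pics/{n}_{tag}.png',cr)
E
python3 look.py a scene top
```

```text
[0.4593 0.1302 0.1153] [[-1.0, -0.003, -0.003], [-0.003, 1.0, -0.0], [0.003, -0.0, -1.0]] 0.023443161249571572
```

View pics/scene_a.png

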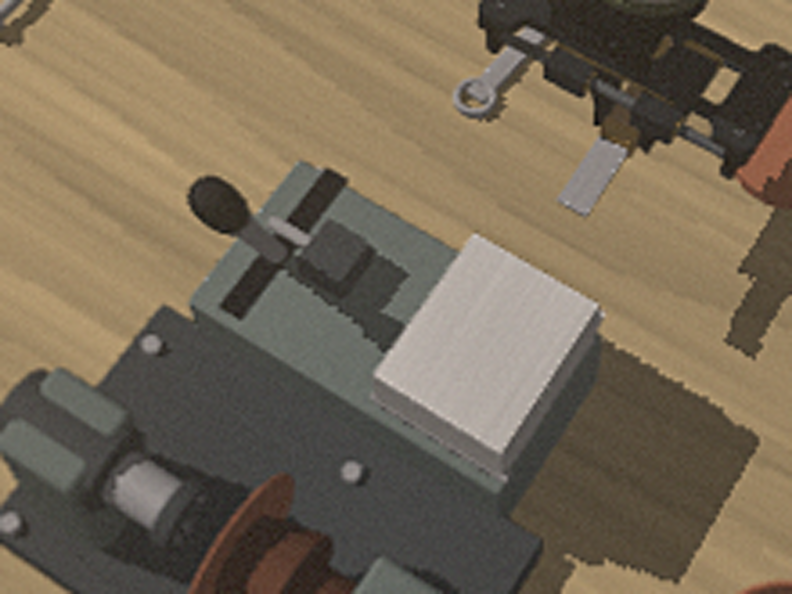

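View pics/top_a.png

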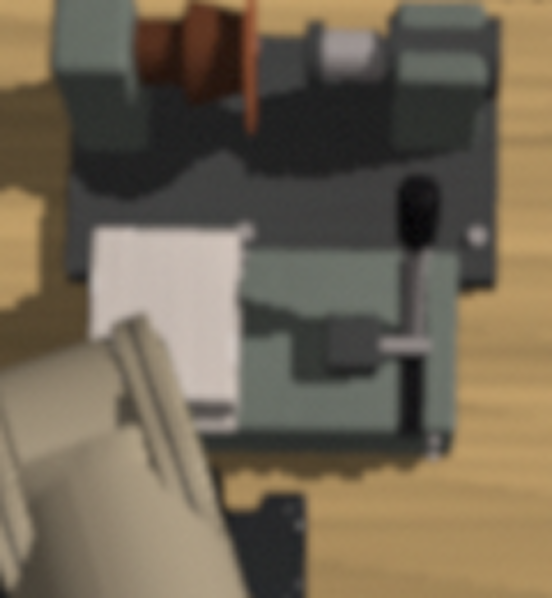

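Run:
```python
from h import *
from scipy.optimize import least_squares
c=cam('scene'); f=lambda p:np.array(p)/3.6+[180,240]
for p in((559,203),(586,213),(572,208),(602,146),(628,157)): print(p,onz(c,f(p),.1233).round(4))
S=[((476,236),(-80,29,121)),((602,306),(-80,121,121)),((502,453),(33,121,121)),((375,378),(33,29,121)),((303,163),(-85,-115,70)),((195,304),(40,-115,70))]
p=f([a for a,_ in S]);Q=np.array([b for _,b in S])
r=least_squares(lambda v:(proj(c,clampT(*v,Q))-p).ravel(),[.66,.06,0],loss='soft_l1');print(r.x,r.fun.reshape(-1,2).round(1).tolist())
print('lip',clampT(*r.x,[-80,75,80]), 'corners',[onz(c,q,.121).round(4) for q in p[:4]])
```

```text
(559, 203) [0.5346 0.1242 0.1233]
(586, 213) [0.5315 0.1422 0.1233]
(572, 208) [0.5332 0.1329 0.1233]
(602, 146) [0.4846 0.1262 0.1233]
(628, 157) [0.4826 0.1444 0.1233]
[ 0.65954422  0.06231427 -0.00334671] [[0.3, -0.5], [0.4, 0.3], [0.8, 1.4], [-0.1, -0.0], [-0.5, -1.2], [-2.3, -0.2]]
lip [[0.57979567 0.13758159 0.08      ]] corners [array([0.5811, 0.0917, 0.121 ]), array([0.5798, 0.1824, 0.121 ]), array([0.6913, 0.1802, 0.121 ]), array([0.6927, 0.0913, 0.121 ])]
```

move_arm:
  linear:
    - [0,4,20]
    - [0,0,22]
    - [0,0,6]
    - [0,0,0]
  turn:
    - [0,0,0]
    - [0,0,0]
    - [0,0,0]
    - [0,0,0]
  hand: [0,0,0,0]

```text
t: 7.72
tcp_pos: [0.4598, 0.1394, 0.0665]
eef_rot: [[-1.0, -0.01, -0.002], [-0.01, 1.0, 0.001], [0.002, 0.001, -1.0]]
contact_force: [0.3, 0.7, -1.2]
width: 0.0238
```

```bash
python3 look.py b scene
```

```text
[0.4598 0.1394 0.0665] [[-1.0, -0.01, -0.002], [-0.01, 1.0, 0.001], [0.002, 0.001, -1.0]] 0.02384307092262716
```

View pics/scene_b.png

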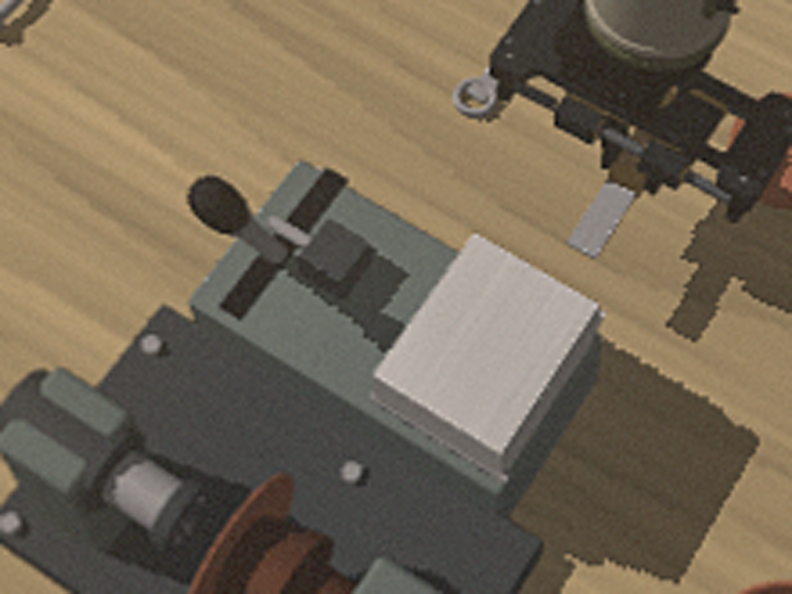

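move_arm:
  linear:
    - [-15,-3,0]
    - [-15,0,0]
    - [-8,0,0]
    - [-6,0,0]
    - [0,0,0]
  turn:
    - [0,0,0]
    - [0,0,0]
    - [0,0,0]
    - [0,0,0]
    - [0,0,0]
  hand: [0,0,0,0,0]

```text
t: 8.4
tcp_pos: [0.5091, 0.137, 0.0685]
eef_rot: [[-1.0, -0.01, 0.002], [-0.01, 1.0, 0.002], [-0.002, 0.002, -1.0]]
contact_force: [0.0, -0.1, -1.1]
width: 0.0239
```

move_arm:
  linear:
    - [0,0,1.5]
    - [-5,0,0]
    - [-5,0,0]
    - [0,0,0]
  turn:
    - [0,0,0]
    - [0,0,0]
    - [0,0,0]
    - [0,0,0]
  hand: [0,0,0,0]

```text
t: 8.9
tcp_pos: [0.5191, 0.1373, 0.0668]
eef_rot: [[-1.0, -0.01, 0.001], [-0.01, 1.0, 0.002], [-0.001, 0.002, -1.0]]
contact_force: [-0.2, 0.6, -0.6]
width: 0.0234
```

```bash
python3 look.py c scene
python3 - <<'E'
from h import *
print(manip.get_state()['contact_force'])
E
```

```text
[0.5191 0.1373 0.0668] [[-1.0, -0.01, 0.001], [-0.01, 1.0, 0.002], [-0.001, 0.002, -1.0]] 0.023364039447126485
[ 0.13562259 -0.68816781 -1.89766898]
```

View pics/scene_c.png

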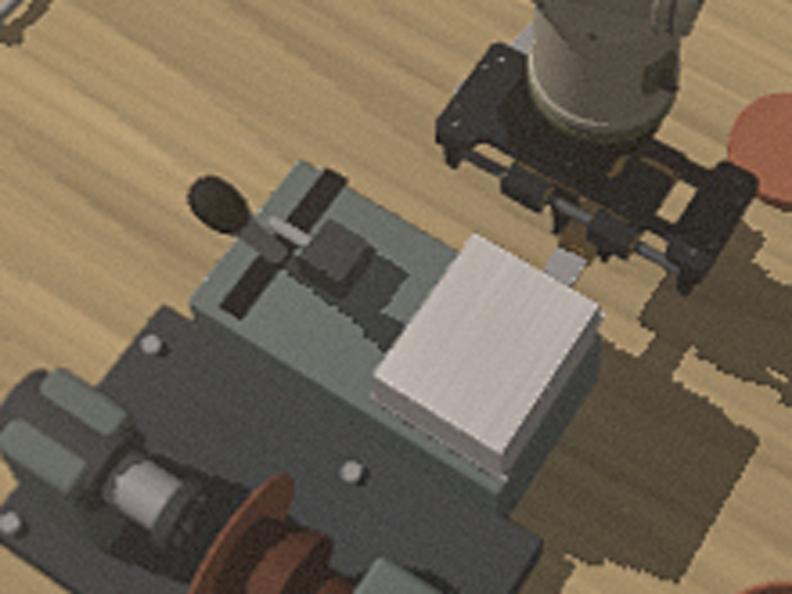

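move_arm:
  linear:
    - [0,0,-12]
    - [-2,0,-15]
    - [-4,0,-12]
    - [-6,0,-14]
    - [0,0,0]
  turn:
    - [0,0,0]
    - [0,0,0]
    - [0,0,0]
    - [0,0,0]
    - [0,0,0]
  hand: [0,0,0,0,0]

```text
t: 9.57
tcp_pos: [0.5324, 0.1374, 0.1251]
eef_rot: [[-1.0, -0.01, 0.003], [-0.01, 1.0, 0.003], [-0.003, 0.003, -1.0]]
contact_force: [0.3, -0.2, -1.5]
width: 0.0239
```

```bash
python3 look.py d scene
```

```text
[0.5324 0.1374 0.1251] [[-1.0, -0.01, 0.003], [-0.01, 1.0, 0.003], [-0.003, 0.003, -1.0]] 0.023906607498646638
```

View pics/scene_d.png

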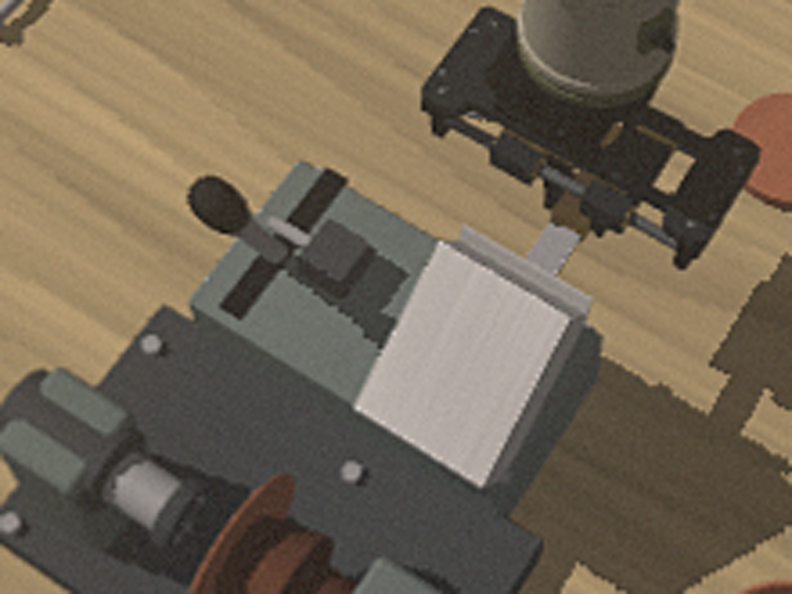

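move_arm:
  linear:
    - [-8,0,-11]
    - [-11,0,-11]
    - [-12,0,-9]
    - [-14,0,-8]
    - [-14,0,-6]
    - [0,0,0]
  turn:
    - [0,0,0]
    - [0,0,0]
    - [0,0,0]
    - [0,0,0]
    - [0,0,0]
    - [0,0,0]
  hand: [0,0,0,0,0,0]

```text
t: 10.38
tcp_pos: [0.5929, 0.1375, 0.1709]
eef_rot: [[-1.0, -0.011, -0.001], [-0.011, 1.0, 0.001], [0.001, 0.001, -1.0]]
contact_force: [0.1, 0.1, -2.1]
width: 0.0238
```

```bash
python3 look.py e scene
```

```text
[0.5929 0.1375 0.1709] [[-1.0, -0.011, -0.001], [-0.011, 1.0, 0.001], [0.001, 0.001, -1.0]] 0.023820105941292444
```

View pics/scene_e.png

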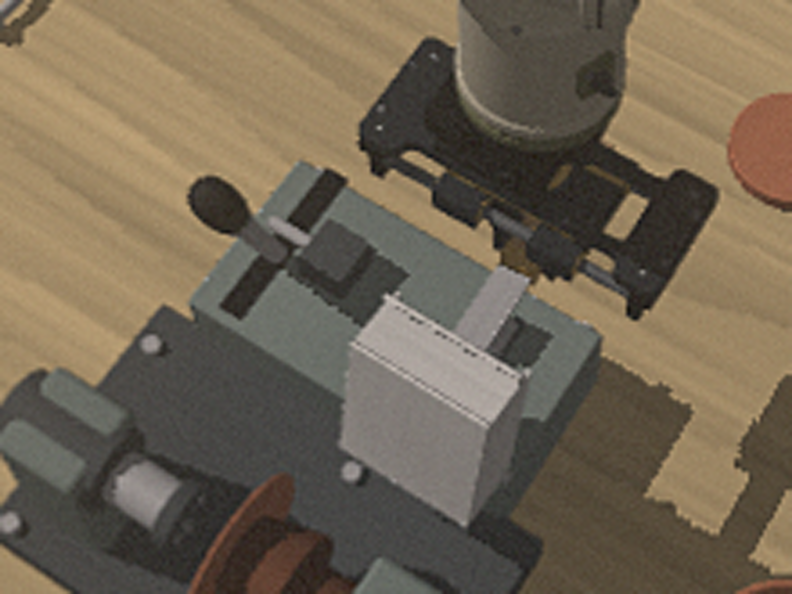

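move_arm:
  linear:
    - [25,0,0]
    - [35,0,0]
    - [35,10,0]
    - [15,35,0]
    - [0,45,-10]
    - [0,45,15]
    - [0,45,35]
    - [0,5,40]
    - [0,0,0]
  turn:
    - [0,0,0]
    - [0,0,0]
    - [0,0,0]
    - [0,0,0]
    - [0,0,0]
    - [0,0,0]
    - [0,0,0]
    - [0,0,0]
    - [0,0,0]
  hand: [0,0,0,0,0,0,0,0,0]

```text
t: 11.55
tcp_pos: [0.4709, 0.3257, 0.0879]
eef_rot: [[-1.0, -0.011, -0.005], [-0.011, 1.0, 0.001], [0.005, 0.001, -1.0]]
contact_force: [-0.2, 0.1, -0.7]
width: 0.024
```

```bash
python3 look.py f scene wrist
python3 - <<'E'
from h import *
v=[.6589,.0593,-.009]; c=cam('scene'); im=cv2.imread('pics/scene_f.png')
for th,col in((1.75,(0,255,0)),(1.5,(0,0,255))):
    q=[]
    for x,y,z in((-80,29,80),(-80,121,80),(-80,121,121),(-80,29,121),(33,29,121),(33,121,121)):
        a,b=x-30,z-79
        q.append((30+a*np.cos(th)+b*np.sin(th),y,79-a*np.sin(th)+b*np.cos(th)))
    p=((proj(c,clampT(*v,q)+[.001,.003,0])-[180,240])*3.6).astype(int)
    for i,j in((0,1),(1,2),(2,3),(3,0),(3,4),(4,5),(5,2)): cv2.line(im,tuple(map(int,p[i])),tuple(map(int,p[j])),col,1)
cv2.imwrite('pics/scene_f2.png',im)
E
```

```text
[0.4709 0.3257 0.0879] [[-1.0, -0.011, -0.005], [-0.011, 1.0, 0.001], [0.005, 0.001, -1.0]] 0.023984227968321142
```

View pics/scene_f2.png

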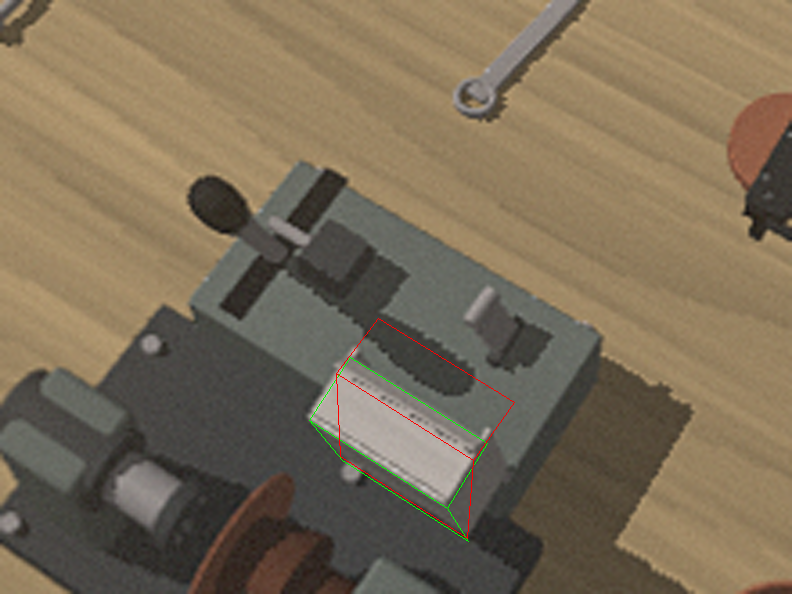

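View pics/scene_f_full.png

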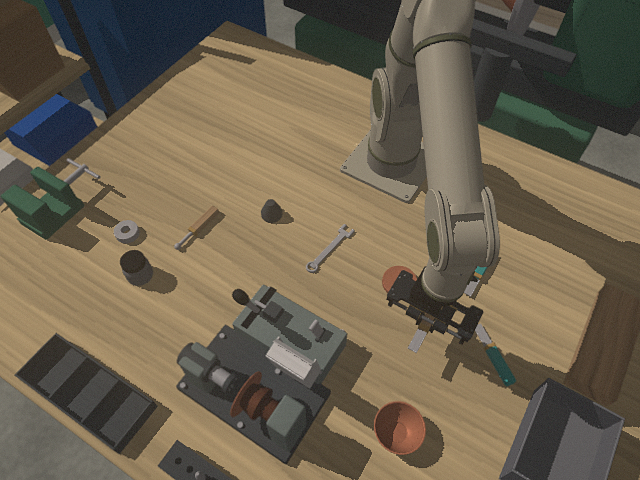

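move_arm:
  linear:
    - [0,0,30]
    - [0,0,30]
    - [0,0,16]
    - [0,0,6]
    - [0,0,0]
  turn:
    - [0,0,0]
    - [0,0,0]
    - [0,0.2,0]
    - [0,0,0]
    - [0,0,0]
  hand: [0,0,0,0,0]

```text
t: 12.28
tcp_pos: [0.4798, 0.3277, 0.0179]
eef_rot: [[-1.0, -0.006, 0.008], [-0.005, 1.0, 0.013], [-0.008, 0.013, -1.0]]
contact_force: [-0.2, 0.1, -0.6]
width: 0.024
```

move_arm:
  linear:
    - [0,0,5]
    - [0,0,5]
    - [0,0,3]
    - [0,0,0]
  turn:
    - [0.7,0.4,0]
    - [0,0,0]
    - [0,0,0]
    - [0,0,0]
  hand: [0,0,0,0]

```text
t: 12.78
tcp_pos: [0.4808, 0.3286, 0.006]
eef_rot: [[-1.0, -0.006, 0.003], [-0.006, 1.0, 0.002], [-0.003, 0.002, -1.0]]
contact_force: [-0.7, 1.3, -0.9]
width: 0.0239
```

move_arm:
  linear:
    - [0,0,2]
    - [0,0,1]
    - [0,0,0]
    - [0,0,0]
    - [0,0,0]
    - [0,0,0]
    - [0,0,0]
    - [0,0,0]
  turn:
    - [0,0,0]
    - [0,0,0]
    - [0,0,0]
    - [0,0,0]
    - [0,0,0]
    - [0,0,0]
    - [0,0,0]
    - [0,0,0]
  hand: [0,0,0,1,1,1,1,1]

```text
t: 13.78
tcp_pos: [0.4813, 0.3289, 0.0034]
eef_rot: [[-1.0, -0.006, 0.004], [-0.005, 1.0, 0.003], [-0.004, 0.003, -1.0]]
contact_force: [0.1, 0.9, 0.1]
width: 0.0658
```

move_arm:
  linear:
    - [0,0,-20]
    - [0,0,-40]
    - [0,0,-45]
    - [0,0,-45]
    - [0,0,-30]
    - [0,0,0]
  turn:
    - [0,0,0]
    - [0,0,0]
    - [0,0,0]
    - [0,0,0]
    - [0,0,0]
    - [0,0,0]
  hand: [1,1,1,1,0,0]

```text
t: 14.52
tcp_pos: [0.4802, 0.328, 0.1886]
eef_rot: [[-1.0, -0.005, 0.003], [-0.005, 1.0, 0.002], [-0.003, 0.002, -1.0]]
contact_force: [0.6, 0.2, -0.1]
width: 0.0742
```

```bash
python3 look.py g scene wrist
python3 - <<'E'
from h import *
c=cam('scene'); r=vision.recognise('catch_top','scene');print(r[:2])
v=[.6589,.0593,-.009]
im=cv2.imread('pics/scene_g.png')
for P,col in(((-45,56.4,103.2),(0,0,255)),((-45,75,76),(0,255,0)),((18.4,-85,198.2),(255,0,0))):
    p=(proj(c,clampT(*v,P)+[.001,.003,0])[0]-[180,240])*3.6
    print(p); cv2.circle(im,tuple(int(i) for i in p),4,col,-1)
cv2.imwrite('pics/scene_g2.png',im)
E
```

```text
[0.4802 0.328  0.1886] [[-1.0, -0.005, 0.003], [-0.005, 1.0, 0.002], [-0.003, 0.002, -1.0]] 0.07424597245664186
[{'xy': [316.9, 331.2], 'confidence': 0.7}, {'xy': [417.0, 338.8], 'confidence': 0.23}]
[483.54727393 312.32440751]
[508.33328742 345.1133214 ]
[221.75357667 207.82274692]
```

View pics/scene_g2.png

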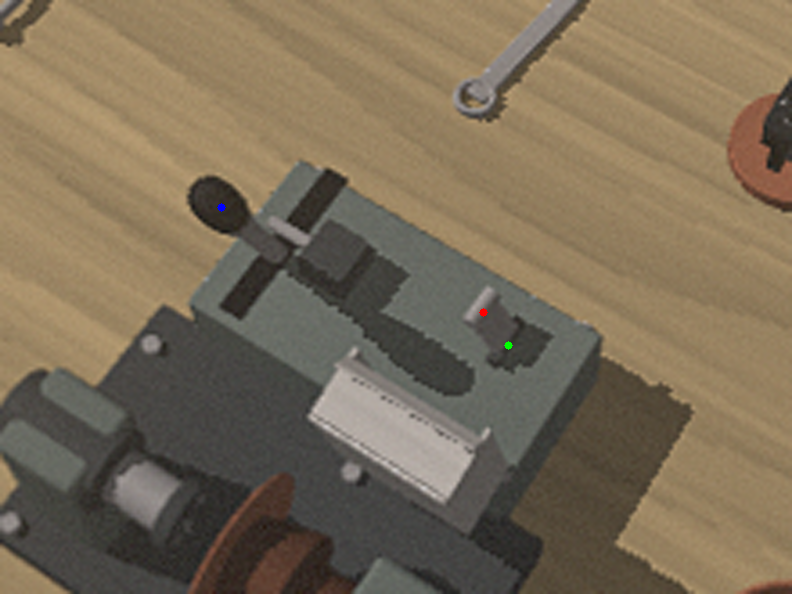

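View pics/wrist_g.png

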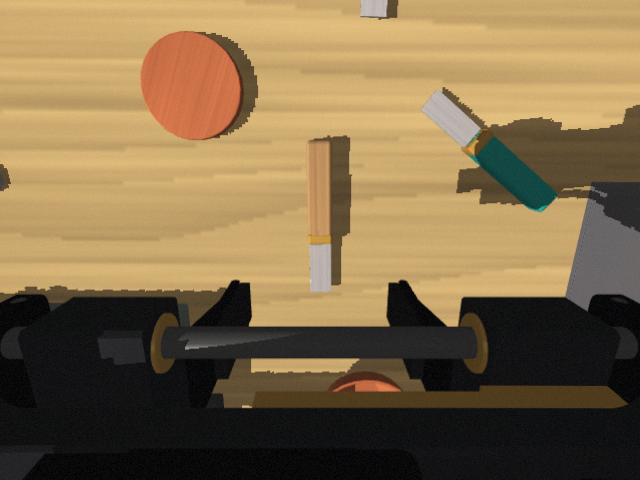

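move_arm:
  linear:
    - [0,-35,0]
    - [0,-45,0]
    - [0,-45,0]
    - [0,-45,0]
    - [0,-45,0]
    - [-20,-38,0]
    - [-35,0,0]
    - [-35,0,0]
    - [-30,0,0]
    - [-7,0,0]
    - [0,0,0]
  turn:
    - [0,0,0]
    - [0,0,0]
    - [0,0,0]
    - [0,0,0]
    - [0,0,0]
    - [0,0,0]
    - [0,0,0]
    - [0,0,0]
    - [0,0,0]
    - [0,0,0]
    - [0,0,0]
  hand: [0,0,0,0,0,0,0,0,0,0,0]

```text
t: 16.05
tcp_pos: [0.6022, 0.0638, 0.1672]
eef_rot: [[-1.0, -0.006, -0.026], [-0.006, 1.0, -0.012], [0.026, -0.012, -1.0]]
contact_force: [-0.6, -0.3, 0.0]
width: 0.0006
```

move_arm:
  linear:
    - [-3,8,0]
    - [0,0,20]
    - [0,0,20]
    - [0,0,15]
    - [0,0,0]
  turn:
    - [-0.7,-1.5,0]
    - [0,0,0]
    - [0,0,0]
    - [0,0,0]
    - [0,0,0]
  hand: [0,0,0,0,0]

```text
t: 16.68
tcp_pos: [0.6027, 0.0751, 0.1112]
eef_rot: [[-1.0, -0.008, 0.005], [-0.008, 1.0, 0.005], [-0.005, 0.005, -1.0]]
contact_force: [0.3, -0.2, -0.1]
width: 0.0005
```

move_arm:
  linear:
    - [-4,0,12]
    - [0,0,9]
    - [0,0,0]
  turn:
    - [0,0,0]
    - [0,0,0]
    - [0,0,0]
  hand: [0,0,0]

```text
t: 17.05
tcp_pos: [0.6077, 0.0756, 0.09]
eef_rot: [[-1.0, -0.008, 0.007], [-0.008, 1.0, 0.005], [-0.007, 0.005, -1.0]]
contact_force: [0.2, -0.1, 0.5]
width: 0.0004
```

```bash
python3 look.py h scene
```

```text
[0.6077 0.0756 0.09  ] [[-1.0, -0.008, 0.007], [-0.008, 1.0, 0.005], [-0.007, 0.005, -1.0]] 0.0004076841218568885
```

View pics/scene_h.png

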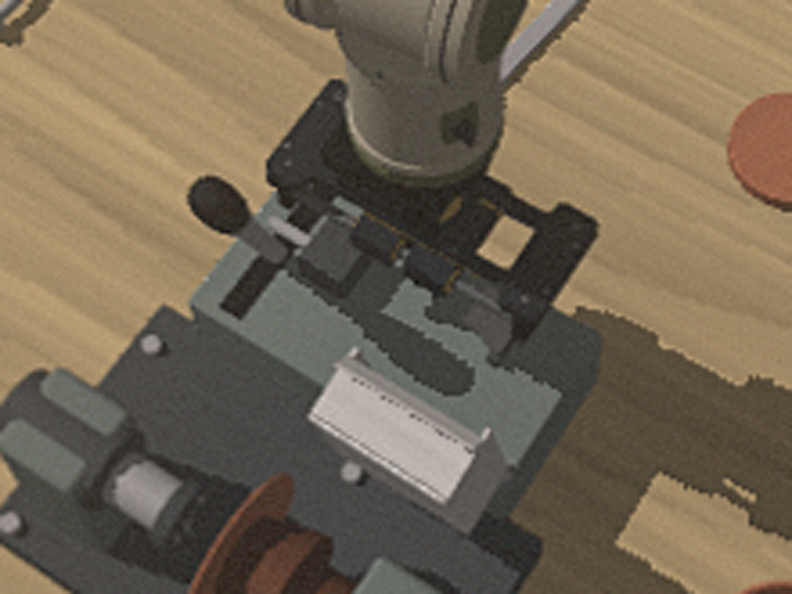

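move_arm:
  linear:
    - [0,12,0]
    - [0,12,0]
    - [0,12,0]
    - [0,12,0]
    - [0,6,0]
    - [0,0,0]
  turn:
    - [0,0,0]
    - [0,0,0]
    - [0,0,0]
    - [0,0,0]
    - [0,0,0]
    - [0,0,0]
  hand: [0,0,0,0,0,0]

```text
t: 17.85
tcp_pos: [0.6084, 0.1313, 0.0919]
eef_rot: [[-1.0, -0.007, 0.01], [-0.007, 1.0, 0.003], [-0.01, 0.003, -1.0]]
contact_force: [0.1, -5.0, 3.0]
width: 0.0002
```

```bash
python3 look.py i scene
```

```text
[0.6084 0.1313 0.0919] [[-1.0, -0.007, 0.01], [-0.007, 1.0, 0.003], [-0.01, 0.003, -1.0]] 0.00024486833005649616
```

View pics/scene_i.png

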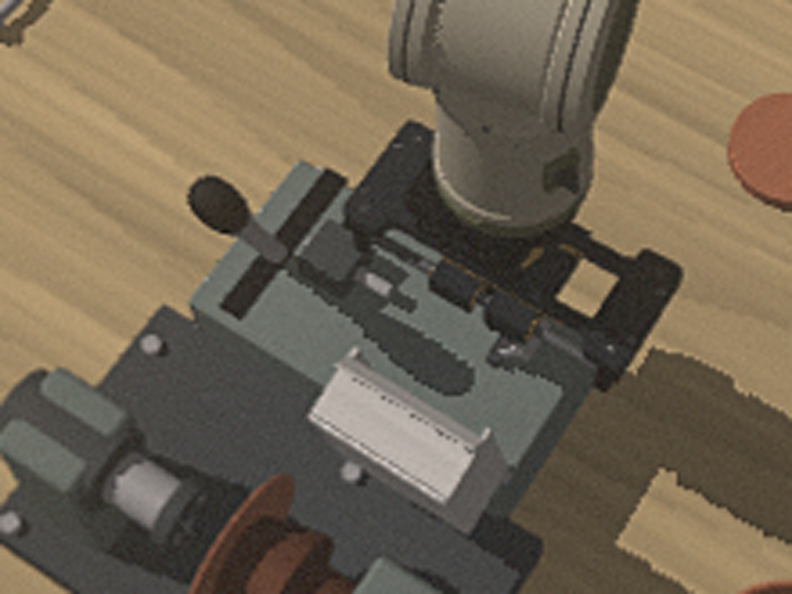

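move_arm:
  linear:
    - [0,3,0]
    - [0,3,0]
  turn:
    - [0,0,0]
    - [0,0,0]
  hand: [0,0]

```text
t: 18.15
tcp_pos: [0.6084, 0.1316, 0.0919]
eef_rot: [[-1.0, -0.002, 0.008], [-0.002, 1.0, -0.004], [-0.008, -0.004, -1.0]]
contact_force: [-1.7, -12.5, 4.5]
width: 0.0005
```

move_arm:
  linear:
    - [0,-20,0]
    - [0,-10,-20]
    - [10,0,-45]
    - [10,0,-45]
    - [0,0,-45]
    - [0,0,0]
  turn:
    - [0,0,0]
    - [0,0,0]
    - [0,0,0]
    - [0,0,0]
    - [0,0,0]
    - [0,0,0]
  hand: [0,0,0,0,0,1]

```text
t: 18.9
tcp_pos: [0.5865, 0.1012, 0.2576]
eef_rot: [[-1.0, -0.002, 0.012], [-0.002, 1.0, 0.002], [-0.012, 0.002, -1.0]]
contact_force: [0.1, -0.1, -0.7]
width: 0.0045
```

```bash
python3 look.py j scene
python3 - <<'E'
from h import *
c=cam('scene'); v=[.6589,.0593,-.009]
for th in(.95,1.2):
    a=th-.6
    print(th,(proj(c,clampT(*v,(-45,75+33*np.sin(a),76+33*np.cos(a)))+[.001,.003,0])[0]-[180,240])*3.6)
E
```

```text
[0.5865 0.1012 0.2576] [[-1.0, -0.002, 0.012], [-0.002, 1.0, 0.002], [-0.012, 0.002, -1.0]] 0.004507504972758966
0.95 [524.38794376 334.20472216]
1.2 [534.33850796 342.70910215]
```

View pics/scene_j.png

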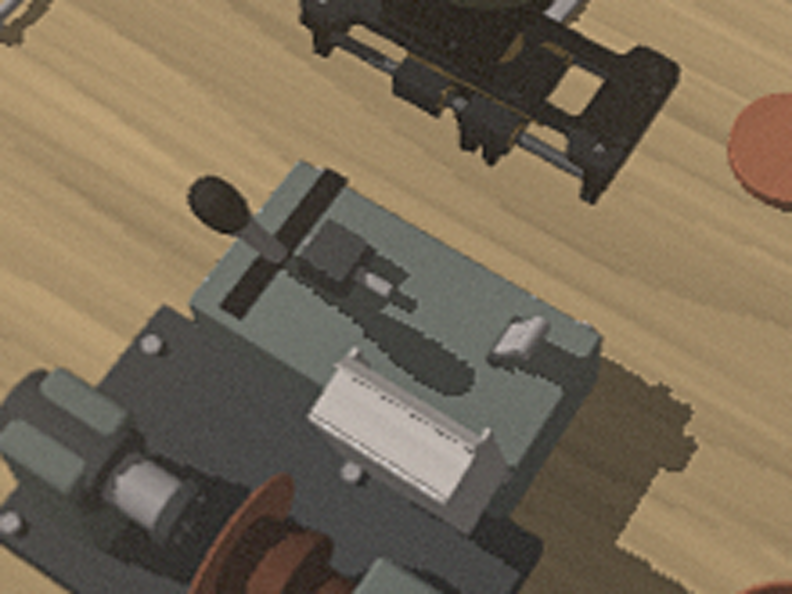

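move_arm:
  linear:
    - [-10,-30,0]
    - [-25,-40,0]
    - [-30,-40,0]
    - [-24,-17,0]
    - [0,0,0]
    - [0,0,0]
  turn:
    - [0,0.7,0]
    - [0,0,0]
    - [0,0,0]
    - [0,0,0]
    - [0,0,0]
    - [0,0,0]
  hand: [1,1,1,1,1,1]

```text
t: 19.7
tcp_pos: [0.6747, -0.027, 0.2511]
eef_rot: [[-1.0, -0.007, -0.011], [-0.007, 1.0, 0.004], [0.011, 0.004, -1.0]]
contact_force: [-0.9, -0.1, -0.1]
width: 0.0665
```

```bash
python3 look.py k wrist scene
```

```text
[ 0.6747 -0.027   0.2511] [[-1.0, -0.007, -0.011], [-0.007, 1.0, 0.004], [0.011, 0.004, -1.0]] 0.06645702865036222
```

View pics/wrist_k.png

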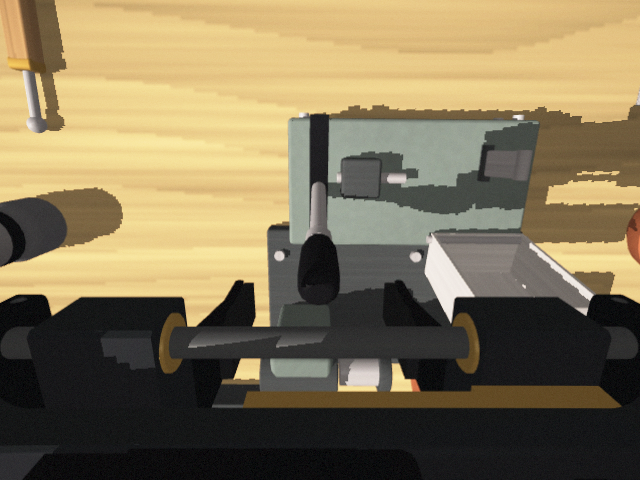

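View pics/scene_k.png

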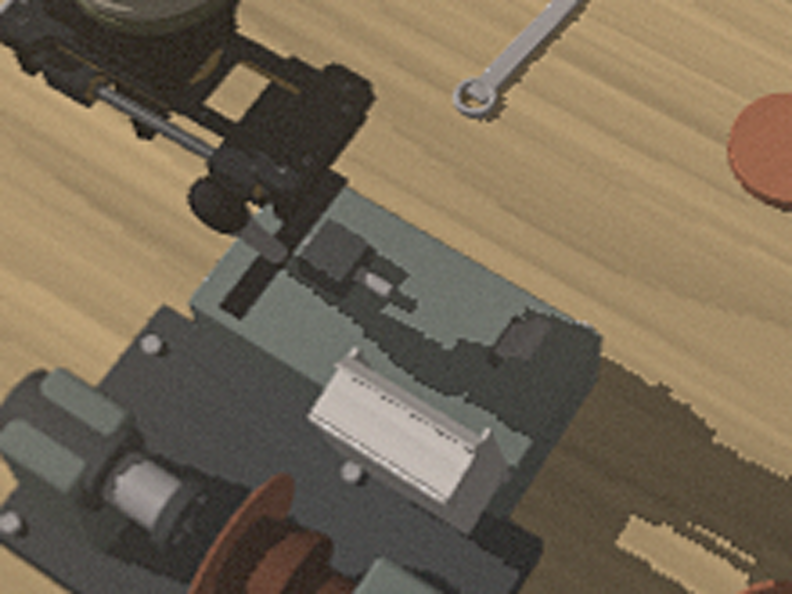

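move_arm:
  linear:
    - [-2,0,10]
    - [0,0,20]
    - [0,0,20]
    - [0,0,15]
    - [0,0,5]
    - [0,0,0]
  turn:
    - [0,-0.6,0]
    - [0,0,0]
    - [0,0,0]
    - [0,0,0]
    - [0,0,0]
    - [0,0,0]
  hand: [1,1,1,1,1,1]

```text
t: 20.55
tcp_pos: [0.6756, -0.0222, 0.1787]
eef_rot: [[-1.0, -0.012, 0.003], [-0.012, 1.0, 0.007], [-0.003, 0.007, -1.0]]
contact_force: [0.0, -0.0, 0.5]
width: 0.0868
```

Position is good: the grasp point is at about z 0.197. I correct y by -4 mm and close.

move_arm:
  linear:
    - [-1,-4,0]
    - [0,0,0]
    - [0,0,0]
    - [0,0,0]
    - [0,0,0]
    - [0,0,0]
    - [0,0,0]
    - [0,0,0]
    - [0,0,0]
  turn:
    - [0,0,0]
    - [0,0,0]
    - [0,0,0]
    - [0,0,0]
    - [0,0,0]
    - [0,0,0]
    - [0,0,0]
    - [0,0,0]
    - [0,0,0]
  hand: [1,0,0,0,0,0,0,0,0]
  squeeze: 50

```text
t: 21.68
tcp_pos: [0.6777, -0.0268, 0.1807]
eef_rot: [[-1.0, -0.012, 0.007], [-0.012, 1.0, 0.006], [-0.007, 0.006, -1.0]]
contact_force: [-0.6, 0.2, 0.7]
width: 0.026
```

```bash
python3 look.py l wrist
python3 - <<'E'
from h import *
st=manip.get_state();print(st['joints'].round(2),st['contact_force'])
k=175
p0=clampT(.6589,.0593,-.009,(18.4,-85,198.2))[0]
for th in(.1,.2,.3,.4,.5,.6,.65,.7):
    a=.28-th; print(th,((clampT(.6589,.0593,-.009,(-30+k*np.sin(a),-85,30+k*np.cos(a)))[0]-p0)*1000).round(1))
E
```

```text
[ 0.6777 -0.0268  0.1807] [[-1.0, -0.012, 0.007], [-0.012, 1.0, 0.006], [-0.007, 0.006, -1.0]] 0.026043903133107848
[-0.26  0.48  0.34  1.38 -0.16  1.3   1.66] [-0.2542163   0.08556876 -0.10908912]
0.1 [-17.1   0.2   4. ]
0.2 [-34.4   0.3   6.2]
0.3 [-51.9   0.5   6.8]
0.4 [-69.3   0.6   5.5]
0.5 [-86.6   0.8   2.6]
0.6 [-103.4    0.9   -2.1]
0.65 [-111.7    1.    -5. ]
0.7 [-119.8    1.1   -8.4]
```

View pics/wrist_l.png

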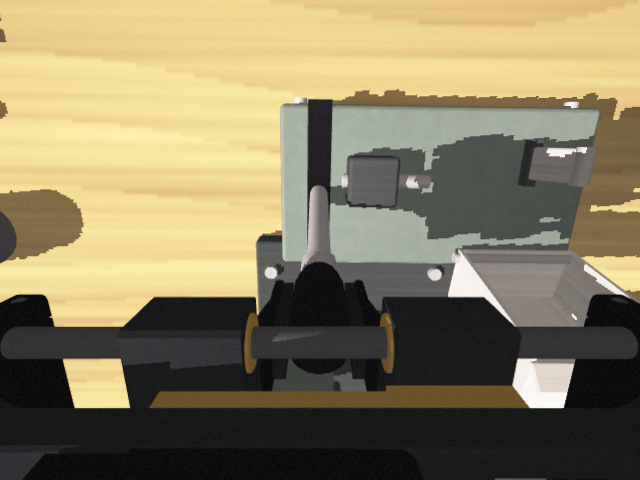

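move_arm:
  linear:
    - [12,0,-3]
    - [17,0,-3]
    - [17,0,-1]
    - [17,0,1]
    - [0,0,0]
  turn:
    - [0,0,0]
    - [0,0,0]
    - [0,0,0]
    - [0,0,0]
    - [0,0,0]
  hand: [0,0,0,0,0]

```text
t: 22.35
tcp_pos: [0.6194, -0.0266, 0.1874]
eef_rot: [[-1.0, -0.014, 0.023], [-0.013, 1.0, 0.006], [-0.023, 0.006, -1.0]]
contact_force: [7.0, -0.9, -8.8]
width: 0.0264
```

move_arm:
  linear:
    - [14,0,3]
    - [15,0,4]
    - [14,0,5]
    - [10,0,4]
    - [0,0,0]
  turn:
    - [0,0,0]
    - [0,0,0]
    - [0,0,0]
    - [0,0,0]
    - [0,0,0]
  hand: [0,0,0,0,0]

```text
t: 22.98
tcp_pos: [0.58, -0.0265, 0.1804]
eef_rot: [[-0.998, -0.015, 0.058], [-0.015, 1.0, 0.008], [-0.058, 0.007, -0.998]]
contact_force: [11.7, -0.8, -12.9]
width: 0.0257
```

```bash
python3 look.py m scene wrist
```

```text
[ 0.58   -0.0265  0.1804] [[-0.998, -0.015, 0.058], [-0.015, 1.0, 0.008], [-0.058, 0.007, -0.998]] 0.025745229646089104
```

View pics/wrist_m.png

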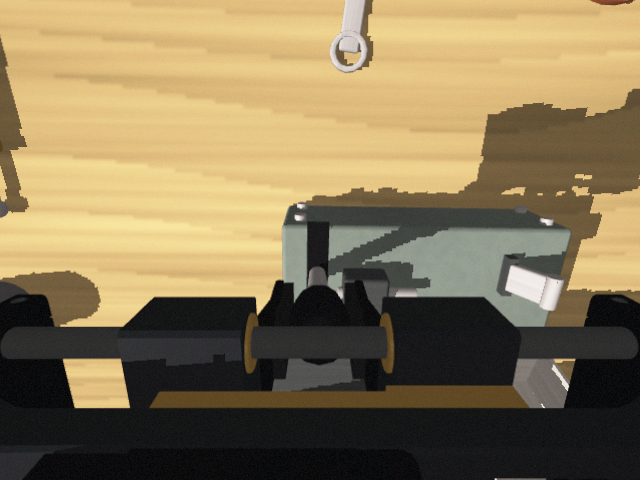

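View pics/scene_m.png

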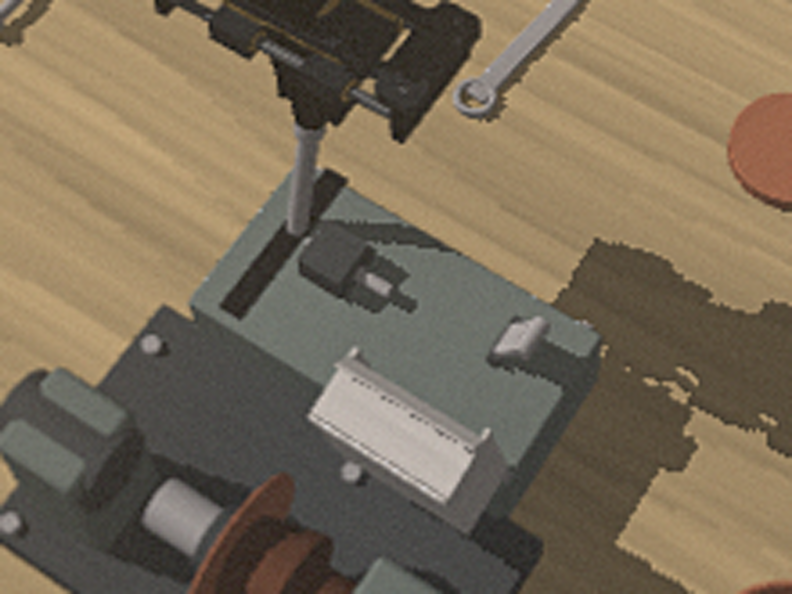

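move_arm:
  linear:
    - [6,0,3]
    - [6,0,3]
    - [5,0,2]
    - [0,0,0]
  turn:
    - [0,-3,0]
    - [0,-3,0]
    - [0,-2,0]
    - [0,0,0]
  hand: [0,0,0,0]

```text
t: 23.58
tcp_pos: [0.5709, -0.0264, 0.1765]
eef_rot: [[-0.977, -0.015, 0.214], [-0.013, 1.0, 0.01], [-0.214, 0.007, -0.977]]
contact_force: [8.8, 0.6, -9.2]
width: 0.0262
```

```bash
python3 look.py n scene
python3 - <<'E'
from h import *
st=manip.get_state(); R=st['eef_rot'];g=st['tcp_pos']-R[:,2]*manip.tcp_to_grasp
print('grasp',g,st['contact_force'],st['moment'])
x=(g[0]-(.6589-.03))*1000; z=g[2]*1000-30; print('lever angle by grasp', .28-np.arctan2(x,z), np.hypot(x,z))
E
```

```text
[ 0.5709 -0.0264  0.1765] [[-0.977, -0.015, 0.214], [-0.013, 1.0, 0.01], [-0.214, 0.007, -0.977]] 0.0262201111877727
grasp [ 0.56717025 -0.02661404  0.19478512] [ 6.8226818   0.74482509 -0.8927507 ] [-0.08974204 -0.63089093 -0.10752015]
lever angle by grasp 0.6384265640234925 175.96788732834122
```

View pics/scene_n.png

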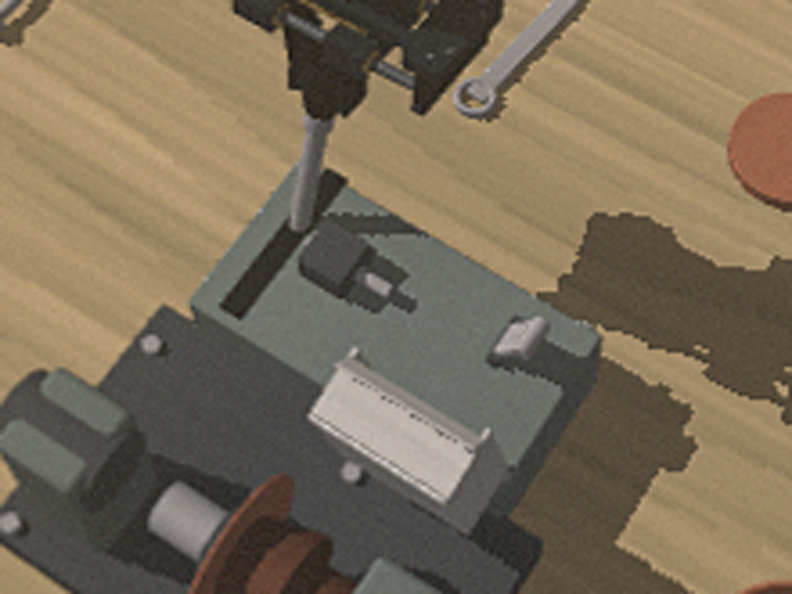

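move_arm:
  linear:
    - [3,0,1]
    - [3,0,1]
    - [0,0,0]
    - [0,0,0]
    - [0,0,0]
  turn:
    - [0,0,0]
    - [0,0,0]
    - [0,0,0]
    - [0,0,0]
    - [0,0,0]
  hand: [0,0,0,0,0]

```text
t: 24.25
tcp_pos: [0.5698, -0.0264, 0.1759]
eef_rot: [[-0.976, -0.015, 0.219], [-0.013, 1.0, 0.01], [-0.219, 0.007, -0.976]]
contact_force: [5.5, 1.3, 1.2]
width: 0.026
```

```bash
python3 look.py o scene top wrist
python3 - <<'E'
from h import *
st=manip.get_state(); R=st['eef_rot'];g=st['tcp_pos']-R[:,2]*manip.tcp_to_grasp
x=(g[0]-(.6589-.03))*1000; z=g[2]*1000-30; print(g,st['contact_force'],'lever angle by grasp', .28-np.arctan2(x,z), np.hypot(x,z))
# predicted stem axis line at stop
c=cam('scene'); im=cv2.imread('pics/scene_o.png')
for th,col in((.53,(0,0,255)),(.65,(0,255,0))):
    a=.28-th; P=[(-30+k*np.sin(a),-85,30+k*np.cos(a)) for k in(45,145)]
    p=(proj(c,clampT(.6589,.0593,-.009,P)+[.001,.003,0])-[180,240])*3.6
    cv2.line(im,*[tuple(int(i) for i in q) for q in p],col,1)
cv2.imwrite('pics/scene_o2.png',im)
E
```

```text
[ 0.5698 -0.0264  0.1759] [[-0.976, -0.015, 0.219], [-0.013, 1.0, 0.01], [-0.219, 0.007, -0.976]] 0.02598099373030386
[ 0.56574017 -0.02660345  0.19420127] [ 5.86338344 -0.10549954  1.84975861] lever angle by grasp 0.64720298090418 175.92959045574494
```

View pics/scene_o2.png

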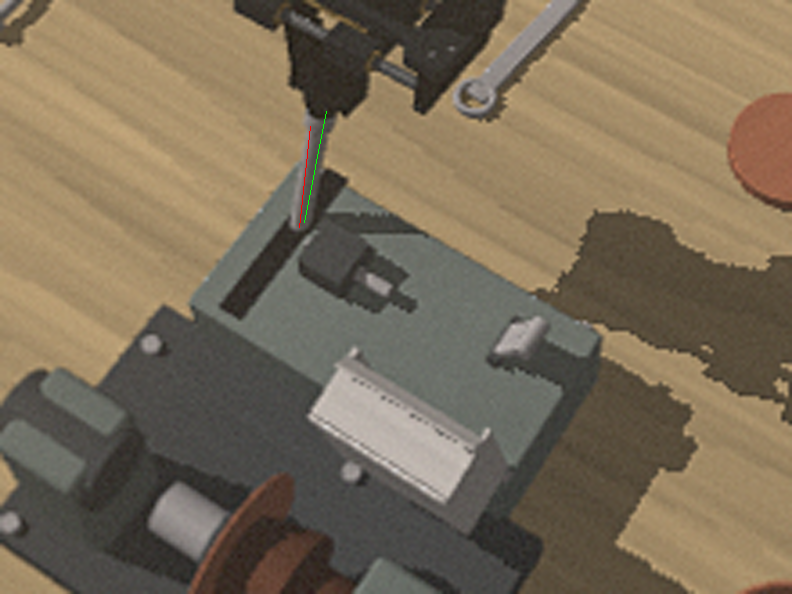

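View pics/scene_o_full.png

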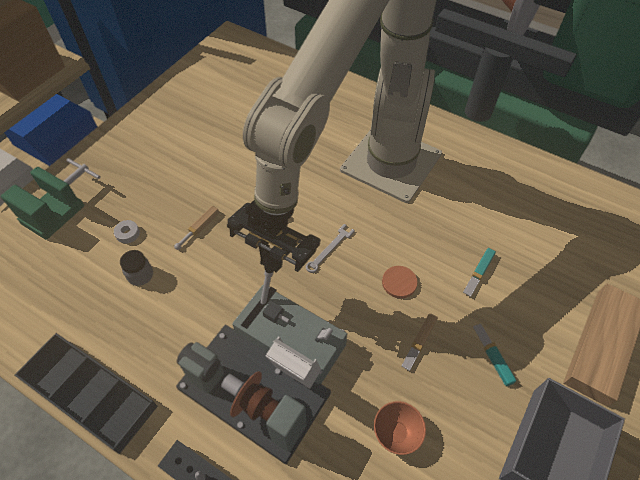

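move_arm:
  linear:
    - [6,0,2]
    - [6,0,2]
    - [6,0,2]
  turn:
    - [0,0,0]
    - [0,0,0]
    - [0,0,0]
  hand: [0,0,0]

```text
t: 24.78
tcp_pos: [0.5675, -0.0264, 0.1751]
eef_rot: [[-0.968, -0.015, 0.25], [-0.013, 1.0, 0.01], [-0.25, 0.006, -0.968]]
contact_force: [28.4, 0.2, -4.9]
width: 0.0261
```

```bash
python3 look.py p scene
python3 - <<'E'
from h import *
st=manip.get_state(); R=st['eef_rot'];g=st['tcp_pos']-R[:,2]*manip.tcp_to_grasp
x=(g[0]-(.6589-.03))*1000; z=g[2]*1000-30; print(g,st['contact_force'],'lever angle by grasp', .28-np.arctan2(x,z), np.hypot(x,z))
E
```

```text
[ 0.5675 -0.0264  0.1751] [[-0.968, -0.015, 0.25], [-0.013, 1.0, 0.01], [-0.25, 0.006, -0.968]] 0.02612002485224603
[ 0.56283017 -0.02659918  0.19318273] [30.35365376 -0.27302398 -4.25529211] lever angle by grasp 0.6647083296201977 176.0506332617039
```

View pics/scene_p.png

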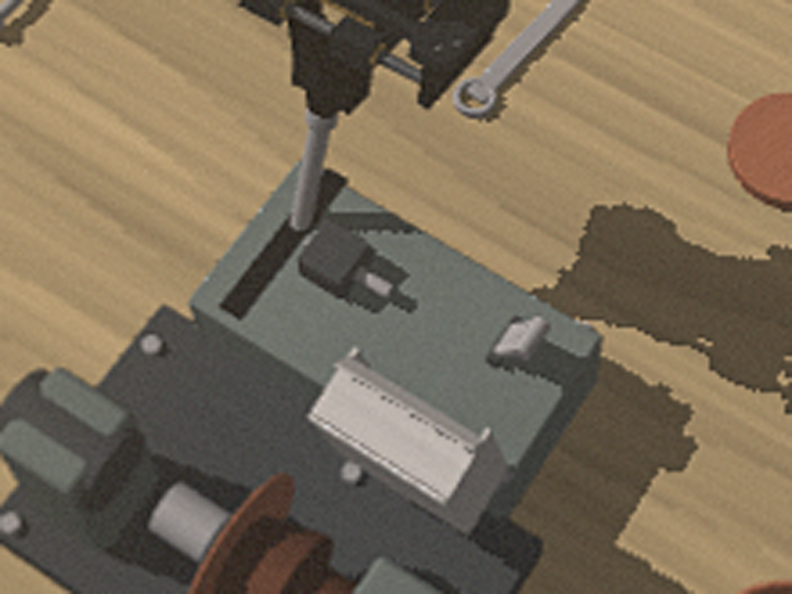

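move_arm:
  linear:
    - [0,0,0]
    - [0,0,0]
    - [0,0,0]
  turn:
    - [0,0,0]
    - [0,0,0]
    - [0,0,0]
  hand: [0,0,0]

```text
t: 25.2
tcp_pos: [0.57, -0.0264, 0.1759]
eef_rot: [[-0.967, -0.015, 0.253], [-0.013, 1.0, 0.009], [-0.253, 0.006, -0.967]]
contact_force: [4.3, -0.9, 1.9]
width: 0.0256
```

Run:
```python
from h import *
def f():
    st=manip.get_state(); R=st['eef_rot'];g=st['tcp_pos']-R[:,2]*manip.tcp_to_grasp
    x=(g[0]-(.6589-.03))*1000; z=g[2]*1000-30; print(st['contact_force'],st['width'],.28-np.arctan2(x,z))
f()
im=vision.snapshot('top');cv2.imwrite('pics/top_q.png',im);f()
for t in["blade_tool_grip","round_tool","wrench","discs","spun_bowl","cone","grease","roller"]:
    r=vision.recognise(t,'top');print(t,[np.round(a['xy']).tolist() for a in r[:2]])
f()
```

```text
[ 4.29952711 -0.91752456  1.92865615] 0.025582284302641187 0.6504581848115851
[5.23752682 0.75482859 0.65408795] 0.026051602489896318 0.6504069988410199
blade_tool_grip [[200.0, 236.0], [146.0, 255.0]]
round_tool [[407.0, 238.0]]
wrench [[422.0, 170.0], [364.0, 279.0]]
discs [[231.0, 277.0], [279.0, 147.0]]
spun_bowl [[185.0, 167.0], [411.0, 236.0]]
cone [[262.0, 149.0], [455.0, 194.0]]
grease [[421.0, 171.0]]
roller [[275.0, 151.0]]
[5.00032153 0.30482275 1.11599094] 0.025915003479172315 0.6509863884639555
```

View pics/top_q.png

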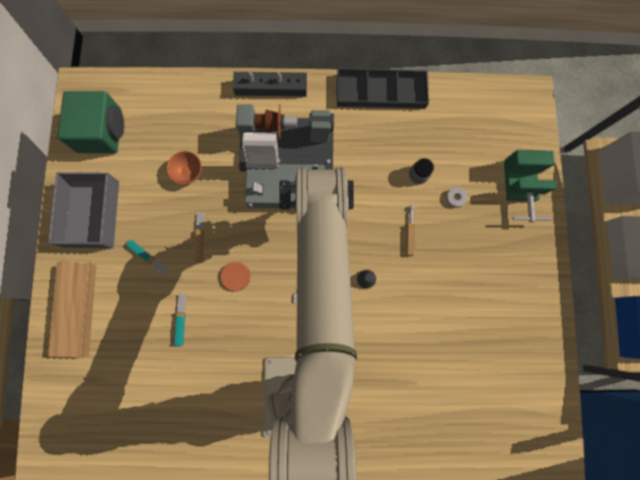

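Everything is stable: the lever is at about 0.65 rad by my grasp-point estimate, the spring load is steady and the grip is firm. The hood is open, the catch is over and the bystanders are where they were. I'm handing in.

Run:
```python
from station import manip
print(manip.finish_job()); s=manip.get_state(); print(s['t'],s['tcp_pos'],s['contact_force'],s['width'])
```

```text
the job is handed in; nothing more can be done
None
the job is handed in; nothing more can be done
```

I levered the hood fully open with the wooden-handled flat blade tool and laid the tool flat on the bench. I then flipped the catch to its stop and pulled the black-knobbed lever to its stop. The job was handed in at about 25 s with the gripper still holding the lever; no verdict was reported.

**Last checks before handing in:**
- **Hood:** in the scene picture it matches the fully open outline (1.75 rad) much better than the 1.5 rad one.
- **Catch:** it ran up against its stop at about 12 N, the bar sits near the 1.2 rad position in the picture, and the bolt is drawn back.
- **Lever:** the position of the grasp gives about 0.65 rad. Pulling further raised the force to about 30 N with little movement, so it was at the stop; it then settled at a steady pull of about 5 N with the gripper closed on the knob (26 mm).
- **Blade tool:** it lies on the bench at about (0.48, 0.33) m, and the wrist view after release showed it flat.
- **Bystanders:** by eye in the top view, those in sight stand where they were. The arm hid most of the wrench there, but the scene view showed it unmoved.

**Where checks disagreed:**
- The slope of the lever's stem in one scene picture, taken just before the final pull, suggested about 0.6 rad rather than 0.65.
- In the final top view the recogniser gave wrong positions for the wrench, cone and roller, so I relied on the picture instead.

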